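# Snap the port cap into the cable box

### The job

Close the round port of the cable box: set the blue cap loosely into the port, grip upward, and let go of it. Then take the wooden block and, with the block and not with the fingers, press the cap straight down until it clicks fully home, and put the block back flat on the worktop, clear of the cable box. Leave the other things on the desk where they are.

Things in the scene. Friction and masses are not known exactly. Their poses are not given: they have to be found in the camera images.
- cable_box: Cable box, white top on a grey base, 130 (x) x 110 (y) x 45 mm high, fixed to the worktop; origin at the centre of its underside, z up. In the middle of its top is a round port, 53 mm wide, widening to about 61 mm at the top edge, 25 mm deep, with four small sprung brass-coloured catches in its wall, 10.5 mm above the port's floor.
- port (a point): Centre of the floor of the round port, on its upright axis, 20 mm above the worktop; the top of the box is 25 mm above it. A cap set loosely into the port rests on the catches, its origin about 10.5 mm above this point; fully home, its origin is at this point and its disc is flush with the top of the box.
- cap: Blue round snap cap, 39 mm tall, 60 g, loose, upright on the worktop at the start. Origin at the centre of its underside, z up its axis. Lower 25 mm: a disc 50 mm in diameter with a bevelled foot (42 mm at the very bottom) and a waist for the catches; upper 14 mm: a round grip 28 mm in diameter.
- cap_top (a point): Centre of the flat top of the cap's grip, 39 mm above the cap's origin: the place to press. About 69.5 mm above the worktop when the cap rests on the catches, 59 mm when it is home. A straight push of 10 to 15 N drives the cap past the catches after 3 to 6 mm; it then snaps down the rest of the way.
- wood_block: Small plain wooden block, 35 (x) x 60 (y) x 30 mm high, 60 g, loose, lying flat on the worktop; origin at the centre of its underside. Its underside is the pressing face. Grip it across its 35 mm width, high enough that the fingertips stay above its underside.
- green_dispenser: Green paper-clip dispenser, 45 x 45 x 59 mm, loose; bystander; origin at the centre of its underside.
- correction_roller: Pale blue correction-tape roller, 33 x 73 x 15 mm, loose; bystander; origin at the centre of its underside.
- rubber_eraser: White eraser in a blue sleeve, 21 x 45 x 13 mm, loose; bystander; origin at the centre of its underside.
Things that resemble listed ones, but are neither listed nor needed, are in the scene too. Of the things like the wood_block, leave any that is orange, pink or yellow; of the rest the smaller one is meant.

How it is judged:
By the outcome, as a careful person would: the job done as asked, in the order asked, and still so for the second after the job is handed in, with the robot touching nothing.
It also fails if it takes over 58 s, if anything falls off the work surface, if the arm or the gripper's body presses on something with over 40 N, if the wrist force passes 120 N, or if a joint passes its speed limit or range.

### The arm

A 6-joint arm with a two-finger parallel gripper is mounted at the origin on a cart in front of the work surface, level with it; the furniture and walls round the work are solid. World frame = base frame: x ahead of the robot, y to its left, z up, the work surface at z = 0. Lengths are in mm, angles in degrees, forces in N, time in s.
With the tool pointing down it reaches from about 350 to 725 mm from the base axis. Payload 4.3 kg.
Tool frame: the origin (TCP) lies at the very end of the fingers, on their centre line; the grasp point (between the pads) lies arm.tcp_to_grasp behind it (arm.tcp_to_grasp is the distance from the TCP to the grasp point, in mm); z points along the fingers, y is the line along which they close (so a half turn about z gives the same grasp; the last joint's range is limited). The gripper opens to 85 mm and grips with 20 to 120 N. Pads are 22 mm wide; open, the fingers measure 114 mm over their backs; the gripper's body (76 mm by 85 mm) begins 54 mm behind the grasp point. The pads swing forward as they close: fully open they stand 13 mm farther back than shut.
Start: joints at [64.211, 21.618, 4.641, 73.018, 0, 83.68], TCP at [191.655, 542.158, 231.329] pointing down, gripper open.
Joint ranges: [-156.06, 156.06], [-48.1, 94.91], [-58.44, 69.94], [-101.28, 121.22], [-78.64, 73.56], [-180, 180]. Speed limits (degrees/s): [147.25, 147.25, 180, 180, 180, 180].

### API

Orientations are given as [roll, pitch, yaw] about the fixed x, y, z axes, in that order (R = Rz(yaw) Ry(pitch) Rx(roll)).
In Python, from bench import arm gives the robot as it stands.
- The arm moves only by the shell command python3 -m creep 'ROWS' [OPENING] [FORCE]. ROWS is JSON, a list of rows, each a list of 2 entries, a list of its own where there are three numbers: the shift along the tool's x, y, z in mm, then the turn about the tool's z in rad. A call has 1 to 20 rows; each row is the pose to reach, as a shift and turn from the pose commanded when the call began, along the tool's axes at that moment; what a row does not reach only later rows make up. A row lasts 1/8 s, in which the tool goes at most 62.5 mm and 10.7 degrees, less where a joint would pass 70% of its speed; a pose out of reach is approached as far as the arm can. A call with a gripper value outside its range is refused whole. OPENING is the opening in per cent of the stroke, from 0 (shut) to 100 (fully open), set as the call begins (- or left out, the last holds). The fingers move at their own pace and stop on an object; FORCE is the grip in N (left out, the last holds). Time passes only in rows, so rows that repeat a pose let the fingers close. It gives the time, the measured TCP pose, the force, the opening and the grip force at its end, in the units of the state.
- arm.observe(): the state, without advancing time (a new reading comes with each control period).
- arm.read_camera(name): name is "scene" or "top"; returns a dict with "frame" (420x560x3 uint8, blue, green, red), "K" (3x3 intrinsics, pixels), "rvec" (rotation vector, rad) and "tvec" (3), from world to camera coordinates, as OpenCV has them. Camera axes: x right, y down, z forward; pixel columns grow to the right and rows downward; lengths in mm; the calibration is good to about 2 mm. A picture is of the moment at which its call begins. There is no depth.
- arm.sign_off(): hands the job in; it is judged then, once.
The state is a dict: "time_s": time; "qpos": joint angles; "qvel": joint speeds; "tau": joint torques, N m; "tcp_pos": TCP position; "tool_rot": TCP orientation; "force": force on the tool from outside, world axes, zero at the start; "wrist_torque": the same for the moment, N m; "grip_width": finger opening in mm; "gripper_force": force on a finger pad.
Only numpy, scipy, OpenCV 4.12 (cv2) and the standard library are available. Lean on these libraries where they do the work, as an engineer would, in place of code of your own. Each camera call takes 0.05 s, during which the arm holds its last target. There are 200 camera calls.

## Working session

There is one attempt and no reset: what is moved stays moved. The work goes in short steps, Python scripts to look and compute and a shell command to move; the robot and the scene stay as the last step left them, time stands still between calls to the robot, and variables do not carry over. Pictures are saved under pics/ and viewed, at most 10 in all, crops included, and the job is handed in when it is done.

```bash
mkdir -p pics; cat > h.py <<'E'
import cv2, numpy as np
from bench import arm
def cam(n,f=None):
    c=arm.read_camera(n)
    if f: cv2.imwrite('pics/'+f,c['frame'])
    return c
def ray(c,u,v,z):
    K=np.array(c['K'],float);R,_=cv2.Rodrigues(np.array(c['rvec'],float));t=np.array(c['tvec'],float).ravel()
    o=-R.T@t; d=R.T@np.linalg.inv(K)@np.array([u,v,1.])
    return o+d*(z-o[2])/d[2]
def proj(c,p):
    return cv2.projectPoints(np.array([p],float),np.array(c['rvec'],float),np.array(c['tvec'],float),np.array(c['K'],float),None)[0].ravel()
E
python3 - <<'E'
from h import *
a=cam('top','top0.png');b=cam('scene','sc0.png')
for c in(a,b):
    R,_=cv2.Rodrigues(np.array(c['rvec'],float));print(-R.T@np.array(c['tvec']).ravel(),c['K'][0])
s=arm.observe();print(s['tcp_pos'],s['tool_rot'],s['grip_width'],s['time_s'],arm.tcp_to_grasp)
E
```

```text
[ 439.02540351   37.56608781 1031.795499  ] [456.32105031   0.         276.77817486]
[ -61.56334895 -791.56699189  532.08800127] [468.6873112    0.         282.72019924]
[191.36940475 541.58731211 230.44572278] [-1.79893382e+02 -1.22649706e-02  1.60532207e+02] 84.86297949812699 0.1 18.700000000000003
```

View pics/top0.png

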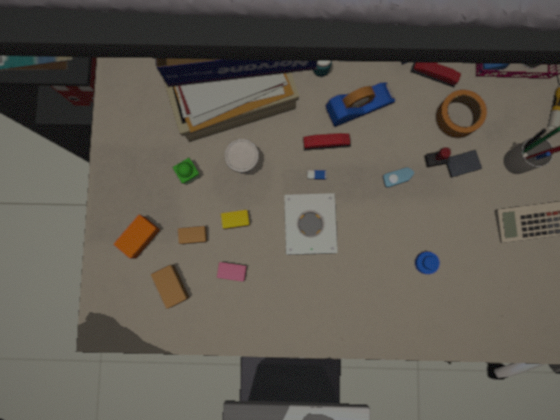

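View pics/sc0.png

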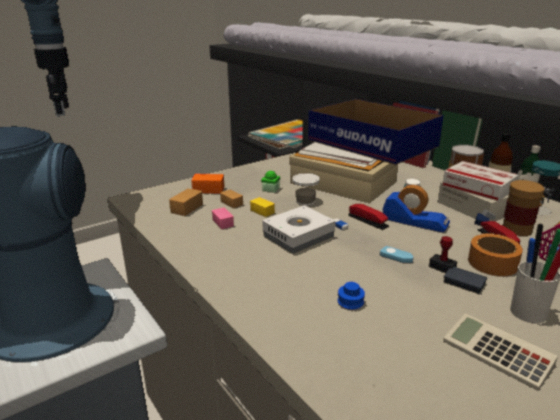

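Top view: the blue cap is at (428,262) and the box port at (310,223). The block-like things are brown-small (192,235), brown-large (170,286), orange (136,237), yellow (236,219) and pink (232,271). After leaving out orange, pink and yellow, the smaller brown one at (192,235) fits. I'll measure them and confirm it in a crop.

```bash
python3 - <<'E'
from h import *
c=cam('top'); f=c['frame']; hsv=cv2.cvtColor(f,cv2.COLOR_BGR2HSV)
def blobs(lo,hi,roi,z,name,amin=30,ch=False):
    x0,y0,x1,y1=roi; m=np.zeros(f.shape[:2],np.uint8)
    m[y0:y1,x0:x1]=cv2.inRange(hsv,lo,hi)[y0:y1,x0:x1]
    for k in cv2.findContours(m,cv2.RETR_EXTERNAL,cv2.CHAIN_APPROX_NONE)[0]:
        if cv2.contourArea(k)<amin: continue
        w=np.array([ray(c,*p[0],z)[:2] for p in k],np.float32)
        r=cv2.minAreaRect(w); cc,rad=cv2.minEnclosingCircle(w)
        print(name,z,np.round(cv2.minAreaRect(k)[0]),'ctr',np.round(r[0],1),'size',np.round(r[1],1),'ang',round(r[2],1),'circ',np.round(cc,1),round(rad,1))
print(hsv[235,192],hsv[286,170],hsv[262,428],hsv[200,295],hsv[260,380],hsv[223,310],hsv[223,299])
blobs((5,120,60),(18,255,255),(150,220,215,310),30,'wood')
blobs((105,150,60),(125,255,255),(405,240,450,290),25,'cap')
blobs((0,0,105),(180,50,255),(275,185,345,262),45,'box',500)
# port: grey inside hole
roi=f[195:250,285:337]
crops=[cv2.resize(f[205:315,110:260],None,fx=4,fy=4,interpolation=cv2.INTER_CUBIC)]
cv2.imwrite('pics/crop1.png',crops[0])
b=cv2.resize(f[185:265,275:345],None,fx=5,fy=5,interpolation=cv2.INTER_CUBIC)
d=cv2.resize(f[222:302,390:460],None,fx=5,fy=5,interpolation=cv2.INTER_CUBIC)
cv2.imwrite('pics/crop2.png',np.hstack([b,d]))
E
```

```text
[ 16 137 125] [ 16 137 121] [108 194 125] [ 26  12 145] [ 17  46 117] [15 11 89] [18 14 88]
wood 30 [169. 286.] ctr [399.  282.9] size [81.  48.7] ang 27.8 circ [399.4 283. ] 45.8
wood 30 [192. 235.] ctr [512.4 237.7] size [33.1 59.2] ang 6.4 circ [512.6 237.7] 31.8
wood 30 [154. 231.] ctr [518.9 321.1] size [39.9 19.9] ang 3.2 circ [518.4 330.6] 20.0
cap 25 [427. 262.] ctr [ 463.6 -278.8] size [43.5 48.2] ang 1.3 circ [ 462.8 -278.8] 24.3
box 45 [310. 223.] ctr [542.6 -20.3] size [166.1 151.3] ang 1.1 circ [542.8 -20.3] 112.2
```

View pics/crop1.png

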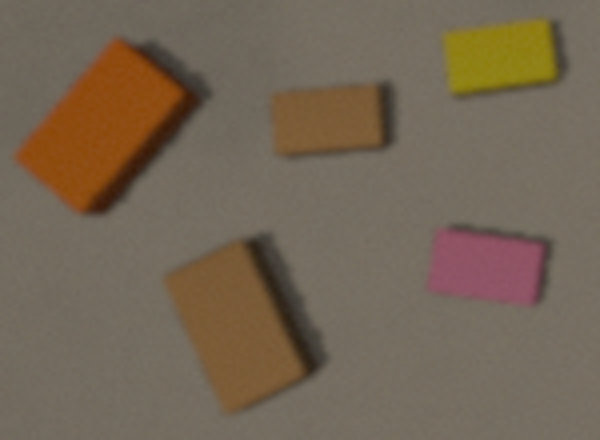

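View pics/crop2.png

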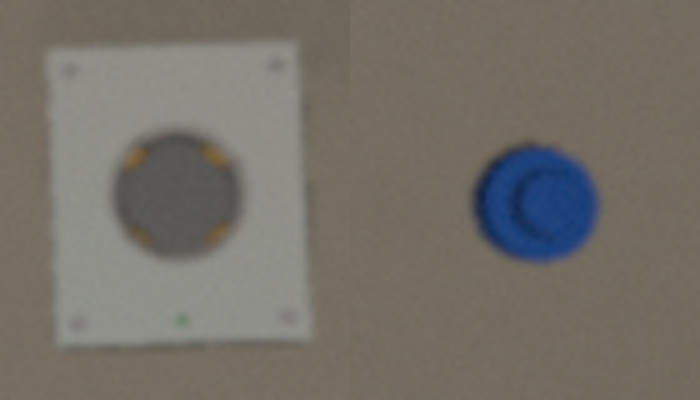

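The crop shows the small brown block, 33x59 mm measured, so 35x60 fits; the other brown one is 49x81. The second crop shows the port with its four catches around (177,194) and the cap's grip at about (550,204).

```bash
python3 - <<'E'
from h import *
c=cam('top');s=cam('scene')
f=c['frame'];hsv=cv2.cvtColor(f,cv2.COLOR_BGR2HSV)
P=lambda x,y:(275+(x+.5)/5-.5,185+(y+.5)/5-.5)
C=[ray(c,*P(*p),45) for p in[(47,48),(297,41),(312,340),(57,346)]]
print('corners',np.round(C,1),'mean',np.mean(C,0))
for z in(45,38,30.5): print('hole',z,ray(c,*P(177,194),z))
Q=lambda x,y:(390+(x-350+.5)/5-.5,222+(y+.5)/5-.5)
print('grip39',ray(c,*Q(552,204),39),'disc25',ray(c,*Q(540,204),25))
# catches centre
print('catch', ray(c,*P(np.mean([133,213,139,216]),np.mean([157,156,236,234])),30.5))
# scene view checks
g=s['frame'];h=cv2.cvtColor(g,cv2.COLOR_BGR2HSV)
m=cv2.inRange(h,(105,150,40),(125,255,255));m[:275]=0;m[320:]=0;m[:,:330]=0;m[:,375:]=0
k=max(cv2.findContours(m,cv2.RETR_EXTERNAL,cv2.CHAIN_APPROX_NONE)[0],key=cv2.contourArea)
print('scene cap bbox',cv2.boundingRect(k))
for p in [(463,-279,0),(463,-279,39)]:print(proj(s,p))
print('port proj',proj(s,(541,-22,45)))
cv2.imwrite('pics/crop3.png',np.hstack([cv2.resize(g[200:250,255:340],None,fx=5,fy=5,interpolation=cv2.INTER_CUBIC),cv2.resize(g[270:320,325:385],None,fx=5,fy=5,interpolation=cv2.INTER_CUBIC)]))
E
```

```text
corners [[604.1  36.8  45. ]
 [609.4 -72.5  45. ]
 [479.  -79.9  45. ]
 [474.1  29.9  45. ]] mean [541.64682466 -21.43252338  45.        ]
hole 45 [541.00846569 -20.94573816  45.        ]
hole 38 [541.73189971 -21.36080164  38.        ]
hole 30.5 [542.50700759 -21.80551252  30.5       ]
grip39 [ 462.50560287 -280.86322683   39.        ] disc25 [ 462.72289962 -280.1272675    25.        ]
catch [541.71599797 -21.04530739  30.5       ]
scene cap bbox (339, 282, 25, 27)
[348.44494641 301.7461309 ]
[349.59597313 284.3201253 ]
port proj [297.51296013 220.12702101]
```

View pics/crop3.png

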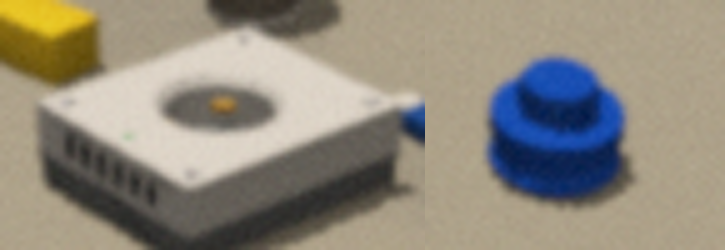

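Scene view: the cap's grip top is at about (352,286) and the port rim at about (299,221). Both agree with the top-view positions to about 2 mm: cap (463,-280.5), port (541.5,-21.2). Next I swing over to the cap.

```bash
python3 -m creep '[[[-374,-284,0],-0.34],[[-374,-284,0],-0.34],[[-374,-284,0],-0.34],[[-374,-284,0],-0.34],[[-374,-284,0],-0.34],[[-374,-284,0],-0.34],[[-374,-284,0],-0.34],[[-374,-284,0],-0.34],[[-530,-685,0],-0.34],[[-530,-685,0],-0.34],[[-530,-685,0],-0.34],[[-530,-685,0],-0.34],[[-530,-685,0],-0.34],[[-530,-685,0],-0.34],[[-530,-685,0],-0.34],[[-530,-685,120],-0.34],[[-530,-685,120],-0.34],[[-530,-685,120],-0.34],[[-530,-685,120],-0.34],[[-530,-685,120],-0.34]]' 80 30; python3 - <<'E'
from h import *
for i in range(2):
    c=cam('top','t1.png' if i==0 else None);s=arm.observe();print(s['tcp_pos'],s['tool_rot'],s['grip_width'])
E
```

```text
time_s: 2.75
tcp_pos: [465.3, -281.8, 114.5]
tool_rot: [-179.8, 0.3, -180.0]
force: [-0.2, 0.6, 0.2]
grip_width: 68.8
gripper_force: 0.0
[ 465.15088104 -281.66353457  114.2410825 ] [-179.80494637    0.25811888 -179.96307232] 68.59364275952817
[ 464.85641533 -281.46708139  113.82644607] [-179.83086882    0.22536794 -179.96674667] 68.30009189527628
```

```bash
python3 -m creep '[[[0,0,45],0],[[0,0,51],0],[[0,0,51],0],[[0,0,51],0],[[0,0,51],0]]'; python3 - <<'E'
from h import *
c=cam('scene');s=arm.observe();print(s['tcp_pos'],s['tool_rot'])
f=c['frame'];g=cam('top')['frame']
print(proj(c,s['tcp_pos']))
cv2.imwrite('pics/crop4.png',np.hstack([cv2.resize(f[215:325,300:400],(400,440),interpolation=cv2.INTER_CUBIC),cv2.resize(g[215:325,380:480],(400,440),interpolation=cv2.INTER_CUBIC)]))
E
```

```text
time_s: 3.48
tcp_pos: [463.9, -281.0, 61.6]
tool_rot: [-179.9, 0.1, -180.0]
force: [0.4, 0.2, 0.3]
grip_width: 68.3
gripper_force: 0.0
[ 463.73972614 -280.85119184   61.32861541] [-1.79936959e+02  8.81597991e-02 -1.79988453e+02]
[351.27983812 274.36099443]
```

View pics/crop4.png

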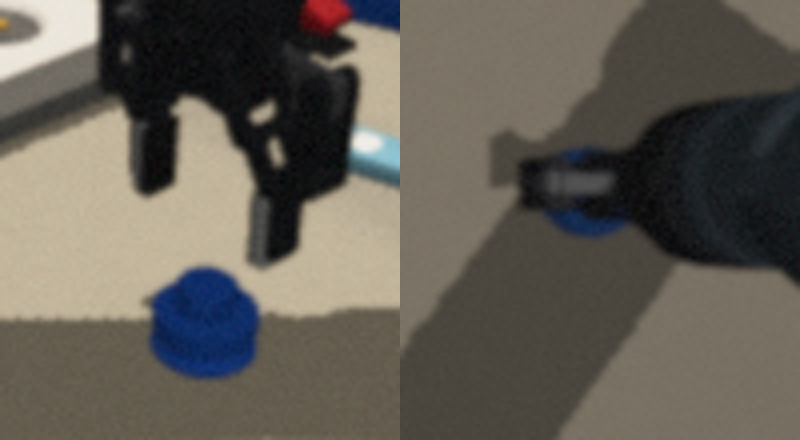

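The fingers straddle the cap: the tip midpoint is at about (352,271), right above the grip top. Descend and close.

```bash
python3 -m creep '[[[0,0,20],0],[[0,0,33],0],[[0,0,33],0],[[0,0,33],0]]' && python3 -m creep '[[[0,0,0],0],[[0,0,0],0],[[0,0,0],0],[[0,0,0],0],[[0,0,0],0],[[0,0,0],0],[[0,0,0],0],[[0,0,0],0]]' 0 40
```

```text
time_s: 4.08
tcp_pos: [463.2, -280.5, 27.6]
tool_rot: [-180.0, 0.0, -180.0]
force: [0.8, 0.8, 1.2]
grip_width: 68.2
gripper_force: 0.0
time_s: 5.08
tcp_pos: [463.5, -280.7, 28.0]
tool_rot: [-180.0, 0.1, -180.0]
force: [-0.6, 0.3, 5.9]
grip_width: 26.0
gripper_force: 39.2
```

```bash
python3 -m creep '[[[0,0,-20],0],[[0,0,-60],0],[[0,0,-93],0],[[-15,50,-93],0],[[-31,104,-93],0],[[-47,156,-93],0],[[-63,208,-93],0],[[-78,255,-93],0],[[-78,259,-93],0],[[-78,259,-73],0],[[-78,259,-58],0],[[-78,259,-58],0],[[-78,259,-58],0],[[-78,259,-58],0]]'; python3 - <<'E'
from h import *
c=cam('scene');g=cam('top');s=arm.observe();print(s['tcp_pos'],s['grip_width'],s['gripper_force'],s['force'])
cv2.imwrite('pics/crop5.png',np.hstack([cv2.resize(c['frame'][155:265,250:350],(400,440),interpolation=cv2.INTER_CUBIC),cv2.resize(g['frame'][170:280,260:360],(400,440),interpolation=cv2.INTER_CUBIC)]))
p=s['tcp_pos'];print(proj(c,[p[0],p[1],p[2]-27]),proj(c,[p[0],p[1],p[2]-2]))
E
```

```text
time_s: 6.82
tcp_pos: [541.6, -21.7, 86.0]
tool_rot: [-180.0, 0.1, 180.0]
force: [0.2, -0.3, 0.2]
grip_width: 25.8
gripper_force: 39.6
[541.50183745 -21.5309265   85.8851846 ] 26.010075175851906 39.577728509902954 [ 0.18281475 -0.02370326 -0.98060964]
[297.61374412 214.62995843] [297.71238765 204.81990789]
```

View pics/crop5.png

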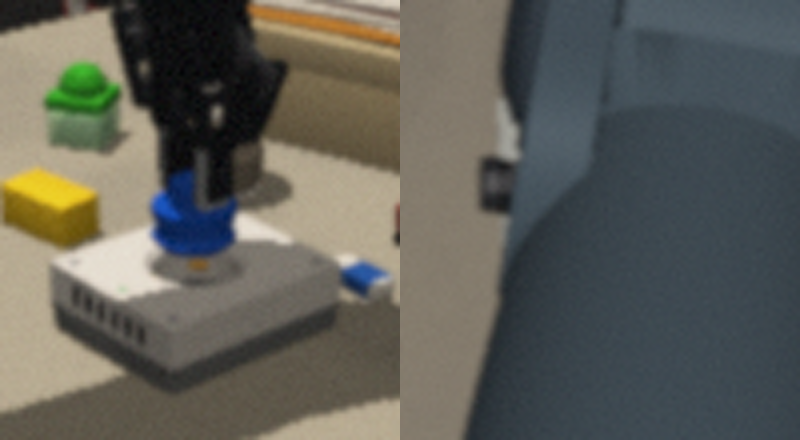

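The cap hangs centred over the port (cap column about 194, rim about 197 in the crop, 0.6 px off). Lower it gently.

```bash
python3 -m creep '[[[0,0,10],0],[[0,0,18],0],[[0,0,23],0],[[0,0,25],0],[[0,0,26],0],[[0,0,26],0],[[0,0,26],0]]'
```

```text
time_s: 7.8
tcp_pos: [541.3, -21.5, 59.6]
tool_rot: [-180.0, 0.0, -180.0]
force: [0.8, -0.8, 0.5]
grip_width: 25.9
gripper_force: 39.6
```

```bash
python3 -m creep '[[[0,0,0.6],0],[[0,0,1.2],0],[[0,0,1.2],0],[[0,0,1.2],0]]'
```

```text
time_s: 8.3
tcp_pos: [541.5, -21.6, 58.5]
tool_rot: [-180.0, 0.1, 180.0]
force: [1.3, -3.3, 4.4]
grip_width: 26.2
gripper_force: 39.9
```

Contact, so release and retreat upward.

```bash
python3 -m creep '[[[0,0,0],0],[[0,0,0],0],[[0,0,0],0],[[0,0,0],0],[[0,0,-5],0],[[0,0,-30],0],[[0,0,-70],0],[[0,0,-120],0],[[0,0,-120],0],[[-20,60,-120],-0.18],[[-10,120,-120],-0.36],[[0,180,-120],-0.54],[[0,240,-120],-0.72],[[20,259,-120],-0.9],[[29,259,-120],-1.08],[[29,259,-120],-1.26],[[29,259,-120],-1.44],[[29,259,-120],-1.57],[[29,259,-120],-1.66],[[29,259,-120],-1.66]]' 70; python3 - <<'E'
from h import *
c=cam('scene');g=cam('top');s=arm.observe();print(s['tcp_pos'],s['tool_rot'],s['grip_width'],s['force'])
cv2.imwrite('pics/crop6.png',np.hstack([cv2.resize(c['frame'][155:265,250:350],(400,440),interpolation=cv2.INTER_CUBIC),cv2.resize(g['frame'][170:280,260:360],(400,440),interpolation=cv2.INTER_CUBIC)]))
f=g['frame'];h=cv2.cvtColor(f,cv2.COLOR_BGR2HSV);m=cv2.inRange(h,(105,150,40),(125,255,255));m[:190]=0;m[260:]=0;m[:,:285]=0;m[:,340:]=0
for k in cv2.findContours(m,cv2.RETR_EXTERNAL,cv2.CHAIN_APPROX_NONE)[0]:
    (u,v),r=cv2.minEnclosingCircle(k);print('cap',u,v,r,ray(g,u,v,56),ray(g,u,v,69.5))
E
```

```text
time_s: 10.8
tcp_pos: [511.4, 237.5, 177.4]
tool_rot: [179.9, -0.0, -84.9]
force: [-0.1, 0.2, 0.1]
grip_width: 60.0
gripper_force: 0.0
[511.60310941 237.59104129 177.63543509] [ 1.79953251e+02 -3.21210800e-03 -8.49591969e+01] 59.644442939322744 [ 0.01539139  0.18257809 -0.80777239]
cap 310.5 223.07142639160156 10.702474594116211 [540.60307541 -21.356886    56.        ] [539.19776192 -20.54169455  69.5       ]
```

View pics/crop6.png

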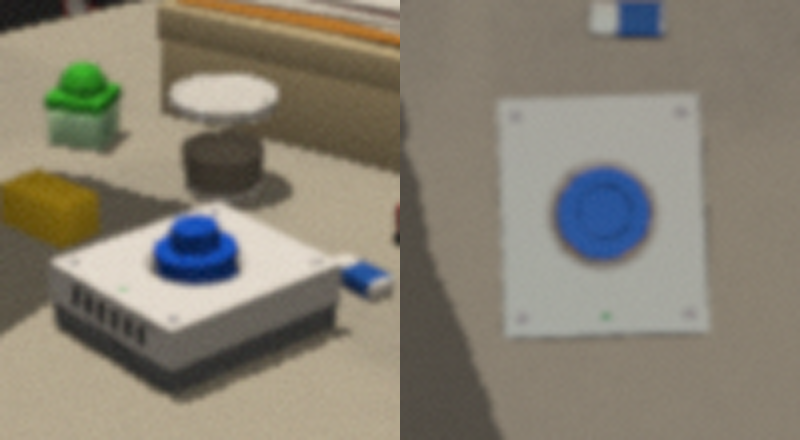

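The cap sits upright and loose in the port, with its centre at about (541,-21.4) by the top view (px 310.5,223). The gripper is above the block, so descend and grip it.

```bash
python3 -m creep '[[[0,0,50],0],[[0,0,100],0],[[0,0,140],0],[[0,0,160],0],[[0,0,167],0],[[0,0,167],0],[[0,0,167],0],[[0,0,167],0]]' && python3 -m creep '[[[0,0,0],0],[[0,0,0],0],[[0,0,0],0],[[0,0,0],0],[[0,0,0],0],[[0,0,0],0],[[0,0,0],0]]' 0 80
```

```text
time_s: 11.9
tcp_pos: [512.9, 238.1, 12.3]
tool_rot: [-179.9, 0.0, -84.9]
force: [-0.1, 0.3, -0.1]
grip_width: 59.8
gripper_force: 0.0
time_s: 12.78
tcp_pos: [512.6, 238.0, 12.0]
tool_rot: [-179.9, 0.0, -84.9]
force: [-0.8, -0.3, 5.1]
grip_width: 33.5
gripper_force: 81.4
```

```bash
python3 -m creep '[[[0,0,-20],0],[[0,0,-60],0],[[0,0,-100],0],[[50,-1,-100],0],[[105,-2,-100],0],[[160,-3,-100],0],[[215,-4,-100],0],[[255,-5,-100],0],[[261,-5,-100],0],[[261,-5,-85],0],[[261,-5,-78],0],[[261,-5,-78],0],[[261,-5,-78],0],[[261,-5,-78],0]]'; python3 - <<'E'
from h import *
c=cam('scene');g=cam('top');s=arm.observe();print(s['tcp_pos'],s['grip_width'],s['gripper_force'],s['force'],s['wrist_torque'])
cv2.imwrite('pics/crop7.png',np.hstack([cv2.resize(c['frame'][155:265,250:350],(400,440),interpolation=cv2.INTER_CUBIC),cv2.resize(g['frame'][170:280,260:360],(400,440),interpolation=cv2.INTER_CUBIC)]))
E
```

```text
time_s: 14.52
tcp_pos: [540.6, -21.5, 89.5]
tool_rot: [-180.0, -0.0, -84.8]
force: [0.4, 0.6, -0.3]
grip_width: 33.0
gripper_force: 80.6
[540.56310279 -21.69031572  89.46796408] 33.230917436486166 80.59702277183533 [-0.40726026 -0.14949915 -0.68787866] [ 0.02025018 -0.01864551  0.01058152]
```

View pics/crop7.png

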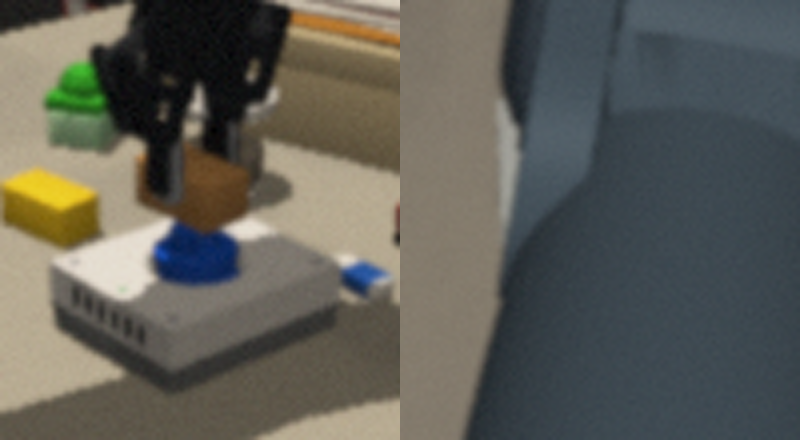

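The block is held level and centred on the grip. Press slowly.

```bash
python3 -m creep '[[[0,0,4],0],[[0,0,7],0],[[0,0,9],0],[[0,0,10],0],[[0,0,11],0],[[0,0,11],0]]'; python3 -m creep '[[[0,0,1],0],[[0,0,2],0],[[0,0,3],0],[[0,0,3],0]]'
```

```text
time_s: 15.38
tcp_pos: [541.8, -22.2, 79.4]
tool_rot: [-179.8, -0.1, -84.9]
force: [-0.0, -0.3, 6.0]
grip_width: 33.3
gripper_force: 81.4
time_s: 15.88
tcp_pos: [539.5, -21.7, 74.4]
tool_rot: [179.9, 0.0, -84.9]
force: [0.7, -0.6, -0.5]
grip_width: 33.0
gripper_force: 80.8
```

It snapped. Follow down to confirm it is home.

```bash
python3 -m creep '[[[0,0,1],0],[[0,0,2],0],[[0,0,3],0],[[0,0,4],0],[[0,0,4],0]]'
```

```text
time_s: 16.5
tcp_pos: [540.2, -21.8, 72.0]
tool_rot: [-180.0, -0.0, -84.9]
force: [-2.3, -0.7, 6.5]
grip_width: 33.0
gripper_force: 81.5
```

```bash
python3 -m creep '[[[0,0,1],0],[[0,0,2],0],[[0,0,2],0],[[0,0,2],0]]'
```

```text
time_s: 17.0
tcp_pos: [540.3, -21.8, 71.9]
tool_rot: [-179.9, -0.0, -84.9]
force: [-7.9, 0.8, 20.4]
grip_width: 33.3
gripper_force: 83.3
```

Hard stop at 20 N with no further travel, so the cap is home. Return the block to its spot.

```bash
python3 -m creep '[[[0,0,-10],0],[[0,0,-42],0],[[0,0,-42],0],[[-50,1,-42],0],[[-105,2,-42],0],[[-160,3,-42],0],[[-215,4,-42],0],[[-255,5,-42],0],[[-261,5,-42],0],[[-261,5,0],0],[[-261,5,35],0],[[-261,5,48],0],[[-261,5,54],0],[[-261,5,56],0],[[-261,5,56],0],[[-261,5,56],0],[[-261,5,56],0]]'; python3 -m creep '[[[0,0,1],0],[[0,0,1.5],0],[[0,0,1.5],0],[[0,0,1.5],0]]'
```

```text
time_s: 19.12
tcp_pos: [512.4, 237.9, 13.7]
tool_rot: [-179.9, 0.0, -84.9]
force: [0.7, -0.9, -1.3]
grip_width: 33.1
gripper_force: 80.6
time_s: 19.62
tcp_pos: [512.0, 237.8, 12.0]
tool_rot: [-180.0, 0.0, -84.9]
force: [-1.6, -0.7, 5.9]
grip_width: 33.1
gripper_force: 81.3
```

Touching the worktop. Release, retreat and check.

```bash
python3 -m creep '[[[0,0,0],0],[[0,0,0],0],[[0,0,0],0],[[0,0,0],0],[[0,0,-10],0],[[0,0,-50],0],[[0,0,-100],0],[[0,0,-160],0],[[0,0,-190],0],[[-100,50,-190],0],[[-200,120,-190],0],[[-200,120,-190],0],[[-200,120,-190],0],[[-200,120,-190],0],[[-200,120,-190],0]]' 70; python3 - <<'E'
from h import *
c=cam('scene');g=cam('top');s=arm.observe();print(s['tcp_pos'],s['force'],s['time_s'])
cv2.imwrite('pics/crop8.png',np.hstack([cv2.resize(c['frame'][165:265,200:350],(450,300),interpolation=cv2.INTER_CUBIC),cv2.resize(g['frame'][140:310,150:350],(353,300),interpolation=cv2.INTER_CUBIC)]))
h=cv2.cvtColor(g['frame'],cv2.COLOR_BGR2HSV);m=cv2.inRange(h,(5,120,40),(18,255,255));m[:222]=0;m[250:]=0;m[:,:172]=0;m[:,215:]=0
k=max(cv2.findContours(m,cv2.RETR_EXTERNAL,cv2.CHAIN_APPROX_NONE)[0],key=cv2.contourArea)
print(cv2.minAreaRect(np.array([ray(g,*p[0],30)[:2] for p in k],np.float32)))
E
```

```text
time_s: 21.5
tcp_pos: [374.8, 425.9, 202.1]
tool_rot: [-180.0, -0.0, -84.9]
force: [0.9, -0.8, 0.4]
grip_width: 60.0
gripper_force: 0.0
[375.43199216 425.32359337 201.91731007] [ 0.63049996  1.04461534 -0.53345525] 21.6
((510.53753662109375, 237.61424255371094), (33.073814392089844, 57.51471710205078), 2.7466306686401367)
```

View pics/crop8.png

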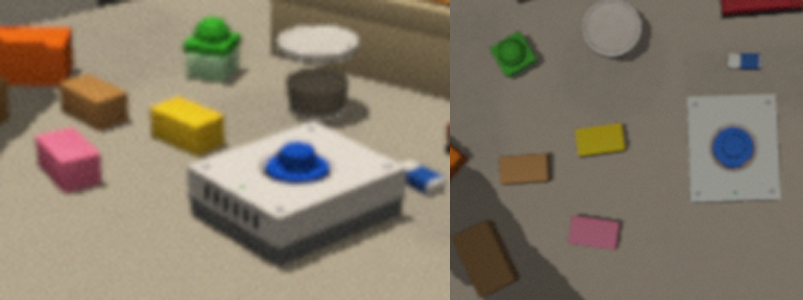

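```bash
python3 - <<'E'
from h import *
c=cam('scene');h=cv2.cvtColor(c['frame'],cv2.COLOR_BGR2HSV);m=cv2.inRange(h,(105,150,40),(125,255,255));m[:200]=0;m[240:]=0;m[:,:280]=0;m[:,320:]=0
k=max(cv2.findContours(m,cv2.RETR_EXTERNAL,cv2.CHAIN_APPROX_NONE)[0],key=cv2.contourArea);print(cv2.boundingRect(k))
th=np.linspace(0,6.3,100)
for z in(20,30.5):
    P=np.array([proj(c,(541+r*np.cos(t),-21.4+r*np.sin(t),z+q)) for r,q in((14,39),(25,25)) for t in th]);print(z,P.min(0),P.max(0))
E
```

```text
(289, 213, 20, 12)
20 [286.62104038 212.01963041] [308.10474405 224.92676417]
30.5 [286.61768795 207.95883401] [308.18813916 220.80624597]
```

The blue extent spans rows 213–225, as predicted for fully home (212–225; loose would be 208–221). The block is flat at its old spot, and the bystanders in view are unmoved.

```bash
python3 -c "from bench import arm;print(arm.sign_off())"
```

```text
the job is handed in; nothing more can be done
None
```

The blue cap is pressed fully home in the port using the wooden block, the block is back flat on the worktop clear of the cable box, and the job was handed in at about 22 s of the 58 s allowed.

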